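# Dock the dish carrier and set its locking cap a quarter turn off bottom

## Task

Slide the white carrier, with its dish lying in it, into the grey dock until it is fully home against the back stop. Then screw the knurled locking cap on the dock down (clockwise) until it bottoms out, back it off a quarter turn so that it cannot seize, and finish while still holding the cap there between the fingers. Leave the two standing vials upright.

Things in the scene. Friction and masses are not known exactly. Their poses are not given: they have to be found in the camera images.
- carrier: loose white plastic dish carrier, about 0.16 kg: a flat plate 145 mm long (x) x 90 mm wide (y) x 5 mm thick. The origin is under the centre of the ring pocket (outer diameter 72, rim 11 mm high), at bench level; x points to the end that enters the dock first: the plate reaches from x = -75 mm to x = +70 mm. An upright fin stands on its rear end to hold or push it by
- carrier_fin (a point): point inside the carrier's upright fin, at carrier x = -58 mm, 42 mm above the bench. The fin is 24 mm long (carrier x) x 14 mm thick (carrier y) and reaches from 5 to 55 mm above the bench; pinch it across its 14 mm thickness. Axes as the carrier's
- dish: loose flat round petri dish, 59 mm across and 14 mm high, lying in the carrier's ring pocket (5 mm above the bench); its origin is the centre of its underside
- dock: grey dock fixed to the bench, about 150 x 125 x 26 mm. Two side rails, 96 mm apart inside (3 mm play each side), with lips 11 mm above the bench; no floor, the carrier slides on the bench. Mouth at dock x = -30 mm, flared guides out to x = -57 mm; carrier enters along +x. Back stop at x = +70 mm: a carrier fully home has the dock's origin and axes. Bridge at x = 38 to 86 mm, top 26 mm high
- locking_cap: aluminium knurled cap on a stud on the dock's bridge, at dock x = 60 mm, y = 0, axis vertical. Round, 36 mm diameter (41 at the lowest 5 mm), 36 mm high; a raised bar on top shows its turn. Origin on the axis at its underside, 28 mm above the bench when bottomed out; this frame rises with the cap but does not turn. Thread 6 mm a turn; turns easily (0.04 N m), stays where left
- cap_grip (a point): point on the cap's axis, 24 mm above its underside (12 mm below its top): the height to grip it at
- cap_turn (a joint): turn of the cap in rad: 0 = bottomed out (a hard stop), growing counterclockwise from above as it unscrews (a quarter turn = 1.57). It starts at 1.9 to 2.9
- vial_a: loose standing amber vial with a black cap, 26 mm diameter, 79 mm high, a bystander; origin at the centre of its underside
- vial_b: second such vial, a bystander; origin at the centre of its underside
Not all that is in view belongs to the job. Leave any orange look-alike of the carrier alone. Of the things that look like the dock, the larger one is meant.

How it is judged:
By the outcome, as a careful person would: the job done as asked, in the order asked, and still so for the second after the job is handed in, while the arm keeps its last pose, push and grip.
It also fails if it takes over 61 s, if anything falls off the work surface, if the arm or the gripper's body presses on something with over 40 N, if the wrist force passes 120 N, or if a joint passes its speed limit or range.

## Robot

A 7-joint arm with a two-finger parallel gripper is mounted at the origin on a cart in front of the work surface, level with it; the furniture and walls round the work are solid. World frame = base frame: x ahead of the robot, y to its left, z up, the work surface at z = 0. Lengths are in m, angles in rad, forces in N, time in s.
With the tool pointing down it reaches from about 0.4 to 0.85 m from the base axis. Payload 10.4 kg.
Tool frame: the origin (TCP) lies at the very end of the fingers, on their centre line; the grasp point (between the pads) lies manip.grasp_offset behind it (manip.grasp_offset is the distance from the TCP to the grasp point, in m); z points along the fingers, x is the direction in which the jaws open and shut, and the axes are right-handed (so a half turn about z gives the same grasp; the last joint's range is limited). The gripper opens to 85 mm and grips with 20 to 120 N. Pads are 22 mm wide; open, the fingers measure 114 mm over their backs; the gripper's body (76 mm by 85 mm) begins 54 mm behind the grasp point. The pads swing forward as they close: fully open they stand 13 mm farther back than shut.
Start: joints at [-1.133, 0.332, -0.065, 1.46, 0.022, 1.35, -0.088], TCP at [0.278, 0.56, 0.231] pointing down, gripper open.
Joint ranges: [-2.6, 2.6], [-0.5, 2.12], [-1.47, 1.34], [0.16, 2.42], [-1.27, 4.41], [0.06, 2.06], [-2.6, 2.6]. Speed limits (rad/s): [2.22, 2.22, 2.79, 2.79, 3.14, 3.14, 3.14].

## Interface

Orientations are given as a unit quaternion [x, y, z, w].
In Python, from workcell import manip gives the robot as it stands.
- The arm moves only by the shell command python3 -m crank 'ROWS' [FORCE]. ROWS is JSON, a list that holds one entry, the list of rows, each a list of 7 numbers: the shift along the world's x, y, z in units of 60 mm (1.0 is 60 mm), then the turn, a rotation vector about the world's x, y, z in units of 5 degrees (1.0 is 5 degrees), then the finger opening in mm, from 0 to 85.4. A call has 1 to 8 rows; each row shifts and turns the commanded pose from where the row before left it; what a row does not reach is not made up. A row lasts 1/8 s, in which the tool goes at most 62.5 mm and 10.7 degrees, less where a joint would pass 70% of its speed; a pose out of reach is approached as far as the arm can. A call is refused whole if a number of a shift passes 1 or a number of a turn 1, either way. A call with a gripper value outside its range is refused whole. The fingers move at their own pace and stop on an object; FORCE is the grip in N (left out, the last holds). Time passes only in rows, so rows that do not move let the fingers close. It gives the time, the measured TCP pose, the force and the opening at its end, in the units of the state.
- manip.get_obs(): the state, without advancing time (a new reading comes with each control period).
- manip.camera(name): name is "scene" or "top"; returns (picture, depth): 384x512x3 uint8, blue, green, red; 384x512 float32, m along the optical axis (not along the pixel's ray), 0 where there is no reading.
- manip.get_calibration(name): a dict with "fx", "fy", "cx", "cy" (pixels), "k1" (the pictures are not rectified: a ray, as slopes to the right and down, at radius r is drawn at 1 + k1 r^2 times it, then the intrinsics apply), "rvec" (rotation vector, rad) and "tvec" (3), from world to camera coordinates, as OpenCV has them. Camera axes: x right, y down, z forward; pixel columns grow to the right and rows downward; lengths in m; the calibration is good to about 2 mm. A picture is of the moment at which its call begins. get_calibration takes no time and is no camera call.
- manip.hand_in(): hands the job in, once; it reports no verdict.
The state is a dict: "clock": time; "joint_pos": joint angles; "joint_velocities": joint speeds; "tau": joint torques, N m; "position": TCP position; "ee_rot": TCP orientation; "ft_force": force on the tool from outside, world axes, zero at the start; "torque": the same for the moment, N m; "grip_width": opening from 0.0 (shut) to 1.0 (fully open).
Only numpy, scipy, OpenCV 4.12 (cv2) and the standard library are available. Lean on these libraries where they do the work, as an engineer would, in place of code of your own. Each camera call takes 0.05 s, during which the arm holds its last target.

## Working session

There is one attempt and no reset: what is moved stays moved. The work goes in short steps, Python scripts to look and compute and a shell command to move; the robot and the scene stay as the last step left them, time stands still between calls to the robot, and variables do not carry over. Pictures are saved under pics/ and viewed, and the job is handed in when it is done.

```bash
ls; mkdir -p pics; python3 - <<'E'
from workcell import manip
import cv2
o=manip.get_obs();print(o, manip.grasp_offset)
for n in("scene","top"):
    p,d=manip.camera(n);cv2.imwrite(f"pics/{n}0.png",p);import numpy as np;np.save(f"pics/{n}0.npy",d);print(n,manip.get_calibration(n))
E
```

```text
pics
{'clock': 0.0, 'joint_pos': array([-1.13257871,  0.33287024, -0.06470822,  1.46100283,  0.02161086,
        1.34991482, -0.08848156]), 'joint_velocities': array([ 0.00317845, -0.00052583,  0.00112501,  0.00142884, -0.00152315,
       -0.00118393, -0.00050751]), 'tau': array([ 6.09629951e-04, -6.25451660e+01,  4.94378060e-02, -3.91609097e+01,
        1.62911857e-02,  9.83014586e-03,  7.20788557e-05]), 'position': array([0.27774937, 0.559437  , 0.23048762]), 'ee_rot': array([ 8.49892405e-01,  5.26955726e-01, -6.14937777e-04,  4.28654022e-04]), 'ft_force': array([-0.43960041, -0.13430982, -0.37438627]), 'torque': array([ 0.04435416, -0.00393312, -0.01686881]), 'grip_width': 1.0016015245943375} 0.0187
scene {'fx': 406.3948858420005, 'fy': 406.3948858420005, 'cx': 260.1747182355789, 'cy': 193.20427489088013, 'k1': 0.02127755975868348, 'rvec': array([ 0.92600676, -2.12556229,  1.34011652]), 'tvec': array([0.35773508, 0.23714315, 0.71532568])}
top {'fx': 389.6544983895925, 'fy': 389.6544983895925, 'cx': 256.1134267290485, 'cy': 189.720700726492, 'k1': -0.08420026613208502, 'rvec': array([ 2.10311701, -2.13296912,  0.15238949]), 'tvec': array([0.02121589, 0.55038498, 1.11063611])}
```

View pics/scene0.png

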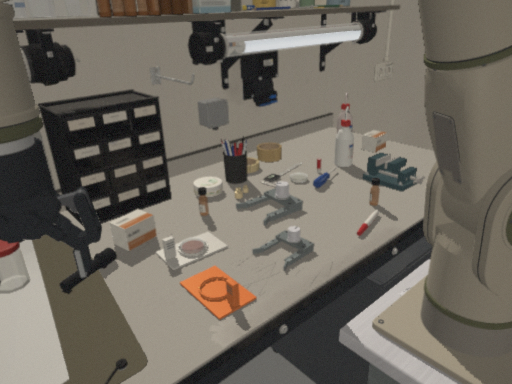

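View pics/top0.png

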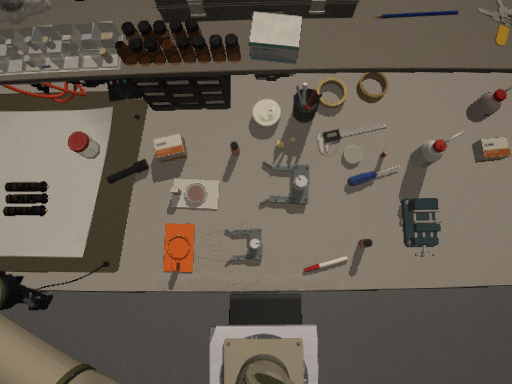

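```bash
cat > h.py <<'E'
import numpy as np,cv2
from workcell import manip
def ray(n,u,v):
    c=manip.get_calibration(n)
    K=np.array([[c['fx'],0,c['cx']],[0,c['fy'],c['cy']],[0,0,1]])
    p=cv2.undistortPoints(np.array([[[u,v]]],float),K,np.array([c['k1'],0,0,0,0]))[0,0]
    R=cv2.Rodrigues(c['rvec'])[0];return R,c['tvec'],np.array([p[0],p[1],1])
def atz(n,u,v,z):
    R,t,r=ray(n,u,v);o=-R.T@t;d=R.T@r;s=(z-o[2])/d[2];return o+s*d
def atd(n,u,v,D):
    R,t,r=ray(n,u,v);return R.T@(r*D-t)
def cloud(n,d):
    c=manip.get_calibration(n)
    K=np.array([[c['fx'],0,c['cx']],[0,c['fy'],c['cy']],[0,0,1]])
    v,u=np.mgrid[0:384,0:512]
    p=cv2.undistortPoints(np.stack([u,v],-1).reshape(-1,1,2).astype(float),K,np.array([c['k1'],0,0,0,0]))[:,0]
    R=cv2.Rodrigues(c['rvec'])[0]
    D=d.reshape(-1,1);P=(np.c_[p,np.ones(len(p))]*D-c['tvec'])@R
    P[d.ravel()==0]=np.nan
    return P.reshape(384,512,3)
def proj(n,P):
    c=manip.get_calibration(n)
    K=np.array([[c['fx'],0,c['cx']],[0,c['fy'],c['cy']],[0,0,1]])
    return cv2.projectPoints(np.array(P,float).reshape(-1,1,3),c['rvec'],c['tvec'],K,np.array([c['k1'],0,0,0,0]))[0][:,0]
E
python3 - <<'E'
from h import *
for n,(x0,y0,w,h) in dict(top=(160,130,160,120),scene=(150,160,170,127)).items():
    p=cv2.imread(f"pics/{n}0.png")
    s=5 if n=="top" else 4.7
    c=cv2.resize(p[y0:y0+h,x0:x0+w],(800,600),interpolation=cv2.INTER_CUBIC);cv2.imwrite(f"pics/{n}0c.png",c)
P=cloud("top",np.load("pics/top0.npy"))
for nm,u,v in [("bench",240,210),("plate",212,185),("fin",175,190),("dish",196,194),("cap",301,182),("dockbridge",297,196),("vialA",235,146),("vialB",367,243)]:
    print(nm,P[v,u].round(4))
E
```

```text
bench [0.4965 0.0651 0.    ]
plate [0.5757 0.1518 0.0029]
fin [0.5523 0.255  0.0565]
dish [0.5454 0.1986 0.0192]
cap [ 0.5685 -0.119   0.0644]
dockbridge [ 0.533  -0.109   0.0268]
vialA [0.6788 0.0739 0.0747]
vialB [ 0.3873 -0.2998  0.0757]
```

View pics/top0c.png

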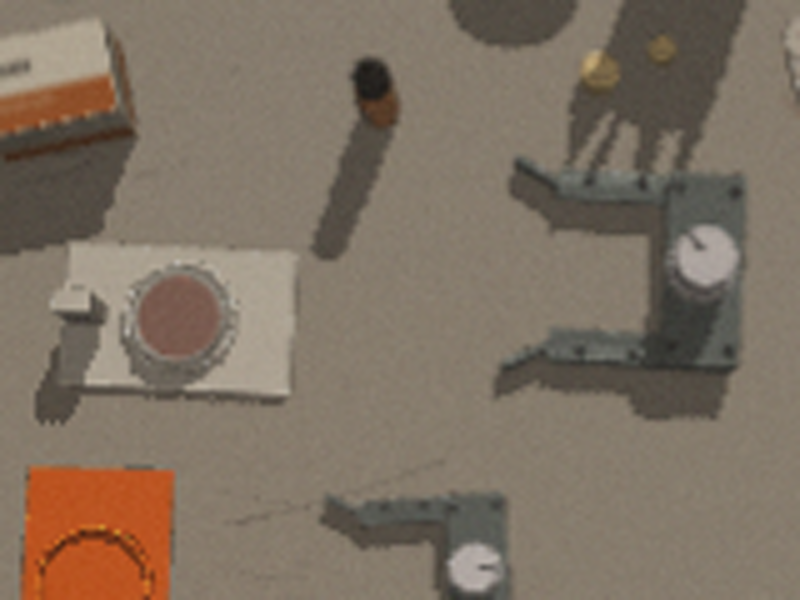

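View pics/scene0c.png

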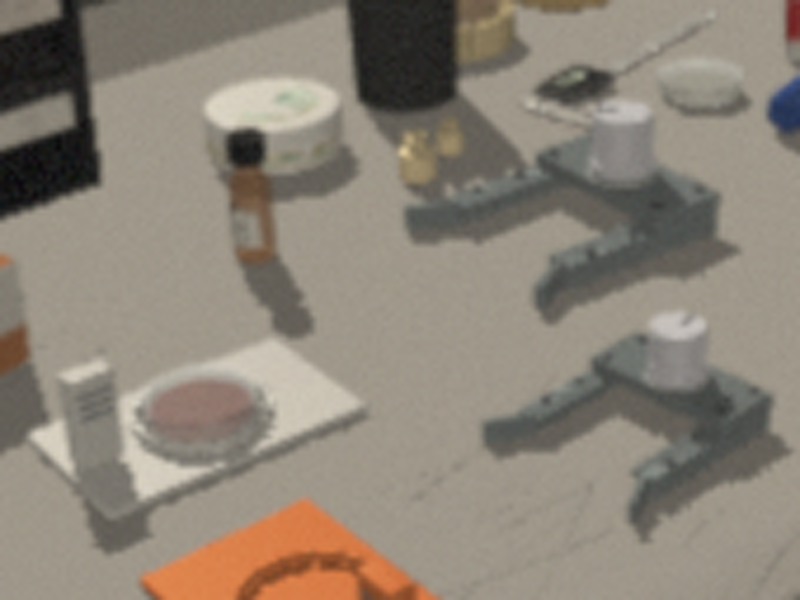

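```bash
python3 - <<'E'
from h import *
p=cv2.imread("pics/top0.png").astype(int);P=cloud("top",np.load("pics/top0.npy"))
v,u=np.mgrid[0:384,0:512]
# carrier
m=((u>165)&(u<225)&(v>172)&(v<215)&(p.min(2)>130)).astype(np.uint8)
m2=((P[...,2]>0.015)&(P[...,2]<.04)&(u>255)&(u<312)&(v>155)&(v<212)&(p.max(2)<130)).astype(np.uint8)
big=np.zeros((384,512,3),np.uint8);big[...,1]=m*255;big[...,2]=m2*255
c=p.astype(np.uint8)//2+big//2
cv2.imwrite("pics/mask.png",cv2.resize(c[130:250,160:320],(800,600),interpolation=cv2.INTER_NEAREST))
print("carrier",)
def rect(mask,z,n="top"):
    ys,xs=np.nonzero(mask);Q=np.array([atz(n,a,b,z)[:2] for a,b in zip(xs,ys)])
    r=cv2.minAreaRect((Q*1000).astype(np.float32));print(r,Q.mean(0));return Q
rect(m,.005)
br=((m2>0)&(P[...,2]>.022)).astype(np.uint8)
Q=rect(br*(u>290),.026)
for z0,z1,uu,vv in[(.05,.07,(165,190),(175,205)),(.055,.08,(285,315),(165,200)),(.06,.09,(225,245),(135,165)),(.06,.09,(350,385),(230,260))]:
    k=(P[...,2]>z0)&(P[...,2]<z1)&(u>uu[0])&(u<uu[1])&(v>vv[0])&(v<vv[1]);print(k.sum(),np.median(P[k],0),P[k].min(0),P[k].max(0))
E
```

```text
carrier
((551.6683349609375, 207.89208984375), (151.7973175048828, 88.34162902832031), 85.92950439453125) [0.55567674 0.19484518]
((571.927978515625, -121.22981262207031), (47.813236236572266, 120.19723510742188), 85.04995727539062) [ 0.56976974 -0.12108739]
36 [0.55308312 0.25869661 0.05444574] [0.5466022  0.24740101 0.05059984] [0.55935939 0.27093897 0.06056261]
127 [ 0.57129019 -0.11899622  0.0646185 ] [ 0.55395567 -0.13671242  0.05593342] [ 0.59002116 -0.10169373  0.07083553]
54 [0.68121344 0.07659892 0.07688508] [0.67065099 0.0654475  0.06066016] [0.69423052 0.08601428 0.08233069]
60 [ 0.38750192 -0.30197745  0.07756884] [ 0.37870752 -0.31445863  0.06501158] [ 0.39877083 -0.29166773  0.08239341]
```

View pics/mask.png

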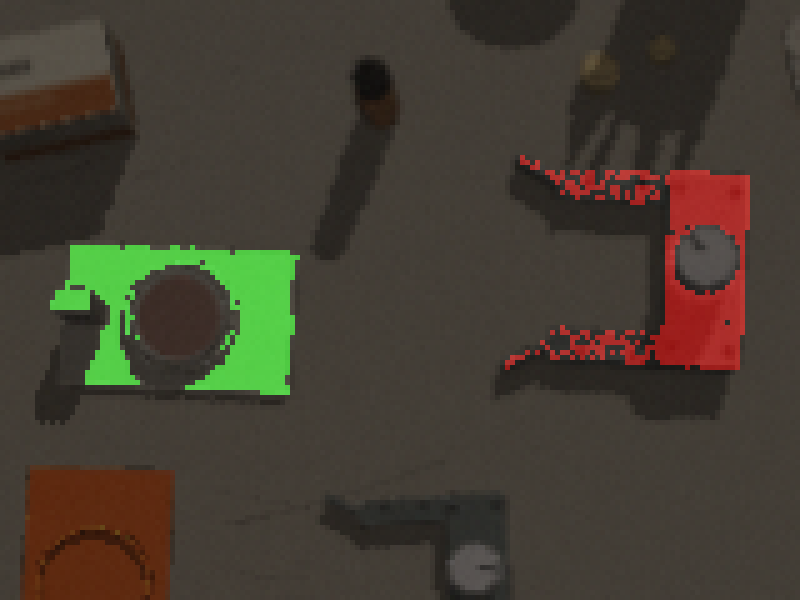

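```bash
python3 - <<'E'
from h import *
from scipy.optimize import least_squares
p=cv2.imread("pics/top0.png");g=cv2.GaussianBlur(cv2.cvtColor(p,cv2.COLOR_BGR2GRAY),(0,0),.7).astype(float)
def edge(rng,other,axis,sign):
    out=[]
    for k in rng:
        s=g[other[0]:other[1],k] if axis=='v' else g[k,other[0]:other[1]]
        d=np.diff(s)*sign;i=int(d.argmax())
        if 0<i<len(d)-1:
            a,b,c=d[i-1:i+2];off=.5*(a-c)/(a-2*b+c)
        else: off=0
        q=other[0]+i+.5+off
        out.append((k,q) if axis=='v' else (q,k))
    return np.array(out)
def line(pts,z,name):
    Q=np.array([atz("top",a,b,z)[:2] for a,b in pts])
    ok=np.ones(len(Q),bool)
    for _ in range(4):
        c=Q[ok].mean(0);U=np.linalg.svd(Q[ok]-c)[2];d=U[0];nrm=U[1];r=(Q-c)@nrm;ok=abs(r)<max(.0012,1.5*np.std(r[ok]))
    if d[np.argmax(abs(d))]>0:d=-d
    print(name,c.round(4),d.round(4),"ang",np.degrees(np.arctan2(d[1],d[0])).round(2),ok.sum(),len(Q),r[ok].std().round(5));return c,d
line(edge(range(178,217),(172,186),'v',1),.005,"car far edge")
line(edge(range(182,190),(203,213),'v',-1),.005,"car near edge L")
line(edge(range(200,216),(203,213),'v',-1),.005,"car near edge R")
line(edge(range(184,206),(212,226),'h',-1),.005,"car front edge")
line(edge(range(183,186),(166,182),'h',1),.005,"car rear")
line(edge(range(294,308),(158,170),'v',-1),.026,"bridge far")
line(edge(range(294,307),(198,210),'v',1),.026,"bridge near")
line(edge(range(167,202),(303,316),'h',1),.026,"bridge back")
line(edge(list(range(178,184))+list(range(188,192)),(283,294),'h',-1),.026,"bridge front")
# cap circle
E
python3 - <<'E'
from h import *
p=cv2.imread("pics/top0.png")
c=cv2.resize(p[165:205,280:320],(600,600),interpolation=cv2.INTER_CUBIC);cv2.imwrite("pics/cap.png",c)
E
```

```text
car far edge [0.5948 0.1957] [-0.0631 -0.998 ] ang -93.62 37 39 0.00047
car near edge L [0.5082 0.2333] [-0.1374 -0.9905] ang -97.9 8 8 0.00037
car near edge R [0.5037 0.1649] [-0.0889 -0.996 ] ang -95.1 16 16 0.00037
car front edge [0.5452 0.1334] [-0.9984  0.0564] ang 176.77 18 22 0.00043
car rear [0.5806 0.2736] [-0.9955  0.0947] ang 174.57 3 3 3e-05
bridge far [ 0.6296 -0.1238] [ 0.0965 -0.9953] ang -84.46 11 14 0.00064
bridge near [ 0.5076 -0.1158] [-0.1132 -0.9936] ang -96.5 10 13 0.00049
bridge back [ 0.5657 -0.144 ] [-0.9969  0.0783] ang 175.51 24 35 0.00063
bridge front [ 0.5701 -0.0867] [-0.9998  0.0212] ang 178.78 10 10 0.00018
```

View pics/cap.png

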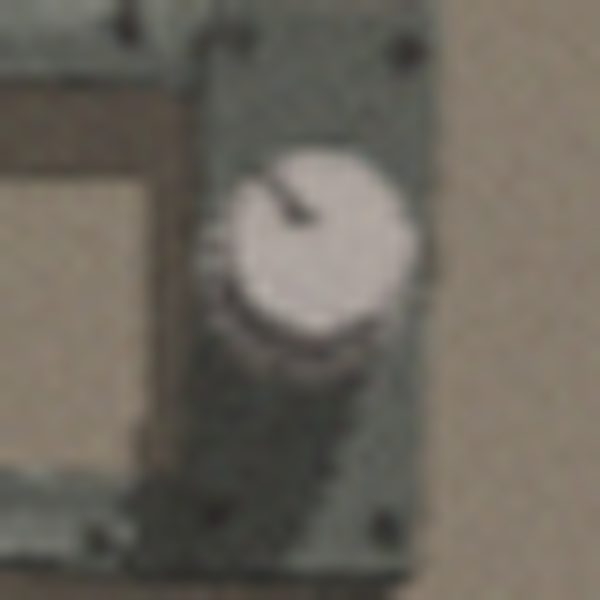

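```bash
python3 - <<'E'
from h import *
p=cv2.imread("pics/top0.png");P=cloud("top",np.load("pics/top0.npy"))
v,u=np.mgrid[0:384,0:512]
m=(P[...,2]>0.008)&(u>255)&(u<315)&(v>155)&(v<212)
print(atz("top",301.4,180.95,.0663))
# circle by white mask
g=p.min(2); k=((g>120)&(u>288)&(u<312)&(v>170)&(v<195)&(P[...,2]>.058)).astype(np.uint8)
c=cv2.findContours(k,0,1)[0];c=max(c,key=len);print(cv2.minEnclosingCircle(c),k.sum(), (u[k>0].mean(),v[k>0].mean()))
print(atz("top",u[k>0].mean(),v[k>0].mean(),.0663), np.median(P[k>0],0))
# scene camera cross-check for cap height
S=cloud("scene",np.load("pics/scene0.npy"))
d=np.linalg.norm(S[...,:2]-np.array([.571,-.119]),axis=-1)
kk=(d<.014)&(S[...,2]>.05);print("scene cap top",kk.sum(),np.median(S[kk],0))
d=np.linalg.norm(P[...,:2]-np.array([.571,-.119]),axis=-1)
kk=(d<.014)&(P[...,2]>.05);print("top cap top",kk.sum(),P[kk].mean(0))
# rail pixels height map
Q=P[m]
for a in (-92,-93,-94,-95,-96,-97):
    x=np.array([np.cos(np.radians(a)),np.sin(np.radians(a))]);y=np.array([-x[1],x[0]])
    t=(Q[:,:2]-[.571,-.119])@x+.060;s=(Q[:,:2]-[.571,-.119])@y
    w=[]
    for b in np.arange(-.03,.085,.005):
        q=(t>b)&(t<b+.005)
        if q.sum()>4:w.append((b,np.percentile(s[q],96),np.percentile(s[q],4)))
    w=np.array(w);print(a,np.polyfit(w[:,0],w[:,1],1).round(4),np.polyfit(w[:,0],w[:,2],1).round(4),np.percentile(t,[1,99]).round(4))
# inner box: bench seen between rails, lines
g=cv2.GaussianBlur(cv2.cvtColor(p,cv2.COLOR_BGR2GRAY),(0,0),.7).astype(float)
big=cv2.resize(p[155:215,255:315],(600,600),interpolation=cv2.INTER_CUBIC)
# overlay hypothesis
def ov(cap,a):
    x=np.array([np.cos(np.radians(a)),np.sin(np.radians(a))]);y=np.array([-x[1],x[0]])
    f=lambda X,Y,z:np.r_[np.array(cap)+x*(X-.06)+y*Y,z]
    for poly,z in [([(.038,.0625),(.086,.0625),(.086,-.0625),(.038,-.0625)],.026),([(-.03,.048),(.038,.048)],.011),([(-.03,-.048),(.038,-.048)],.011)]:
        q=proj("top",[f(X,Y,z) for X,Y in poly]);q=((q-[255,155]+.5)*10).astype(int)
        cv2.polylines(big,[q.reshape(-1,1,2)],len(poly)>2,(0,0,255),1)
ov((.571,-.1195),-94.7);cv2.imwrite("pics/ov.png",big)
E
```

```text
[ 0.57126769 -0.12006986  0.0663    ]
((301.0, 180.625), 6.032564163208008) 110 (np.float64(301.1090909090909), np.float64(180.6727272727273))
[ 0.5721097  -0.11924467  0.0663    ] [ 0.57138392 -0.11904706  0.06489739]
scene cap top 33 [ 0.57147658 -0.11906689  0.06655848]
top cap top 68 [ 0.57118223 -0.11890047  0.06521149]
-92 [-0.0791  0.0608] [-0.0195 -0.054 ] [-0.048   0.0872]
-93 [-0.0652  0.0601] [-0.0022 -0.0548] [-0.0485  0.0863]
-94 [-0.0611  0.059 ] [ 0.0097 -0.0557] [-0.0492  0.0858]
-95 [-0.0344  0.0581] [ 0.0223 -0.0566] [-0.049   0.0854]
-96 [-0.0148  0.057 ] [ 0.0401 -0.0575] [-0.0491  0.0855]
-97 [-0.0035  0.056 ] [ 0.0497 -0.0584] [-0.0493  0.0858]
```

View pics/ov.png

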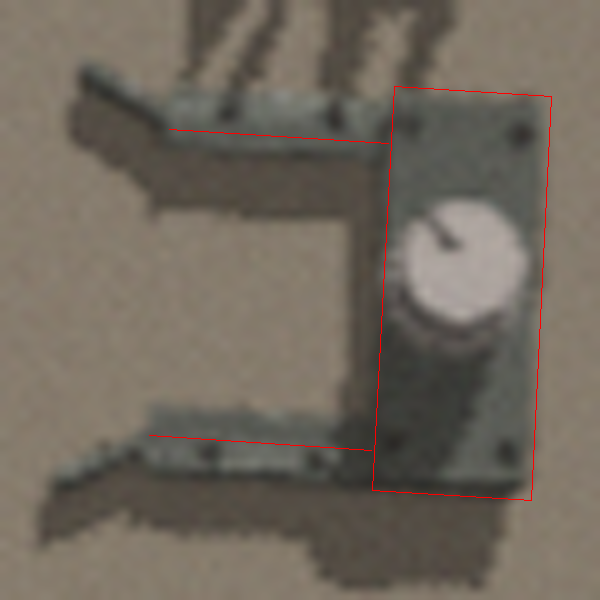

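```bash
python3 -m crank '[[[0.33,-0.36,-0.12,0,0,-0.96,70],[0.33,-0.36,-0.12,0,0,-0.96,70],[0.33,-0.36,-0.12,0,0,-0.96,70],[0.33,-0.36,-0.12,0,0,-0.96,70],[0.33,-0.36,-0.12,0,0,-0.96,70],[0.33,-0.36,-0.12,0,0,-0.96,70],[0.33,-0.36,-0.12,0,0,-0.96,70]]]' 40; python3 -c "
from workcell import manip;print(manip.get_obs()['joint_pos'])"
```

```text
clock: 0.98
position: [0.4178, 0.4072, 0.1805]
ee_rot: [0.967, 0.256, 0.0, -0.0]
ft_force: [-0.2, -0.6, 0.9]
grip_width: 0.816
[-0.94282131  0.27080498  0.10950716  1.6505428  -0.03111373  1.22169576
 -0.30866052]
```

```bash
python3 -m crank '[[[0.324,-0.35,-0.19,0,0,-0.95,70],[0.324,-0.35,-0.19,0,0,-0.95,70],[0.324,-0.35,-0.19,0,0,-0.95,70],[0.324,-0.35,-0.19,0,0,-0.95,70],[0.324,-0.35,-0.19,0,0,-0.95,70],[0.324,-0.35,-0.19,0,0,-0.95,70],[0.324,-0.35,-0.19,0,0,-0.95,70],[0,0,0,0,0,0,70]]]' 40; python3 - <<'E'
from h import *
print(manip.get_obs()['joint_pos'])
p,d=manip.camera("top");cv2.imwrite("pics/a.png",cv2.resize(p[130:250,130:290],(800,600),interpolation=cv2.INTER_CUBIC))
E
```

```text
clock: 1.98
position: [0.5542, 0.2581, 0.0998]
ee_rot: [0.999, -0.032, -0.0, 0.001]
ft_force: [0.6, 0.9, 0.3]
grip_width: 0.819
[-0.73814605  0.41168934  0.28444124  1.66375616 -0.12537011  1.08577505
 -0.48133252]
```

View pics/a.png

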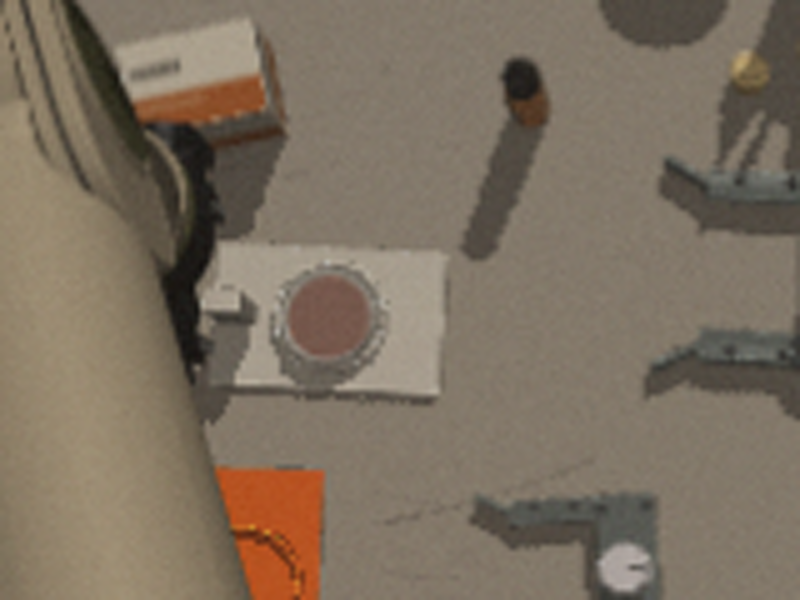

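```bash
python3 -m crank '[[[0,0.02,-0.25,0,0,0,45],[0,0,-0.25,0,0,0,45],[0,0,-0.25,0,0,0,45],[0,0,-0.25,0,0,0,45],[0,0,-0.25,0,0,0,45],[0,0,0,0,0,0,45]]]' 40; python3 - <<'E'
from h import *
p,d=manip.camera("scene");cv2.imwrite("pics/b.png",cv2.resize(p[160:287,110:280],(800,600),interpolation=cv2.INTER_CUBIC))
E
```

```text
clock: 2.78
position: [0.5518, 0.2624, 0.0246]
ee_rot: [1.0, -0.028, -0.001, 0.001]
ft_force: [-0.2, -0.3, -0.3]
grip_width: 0.525
```

View pics/b.png

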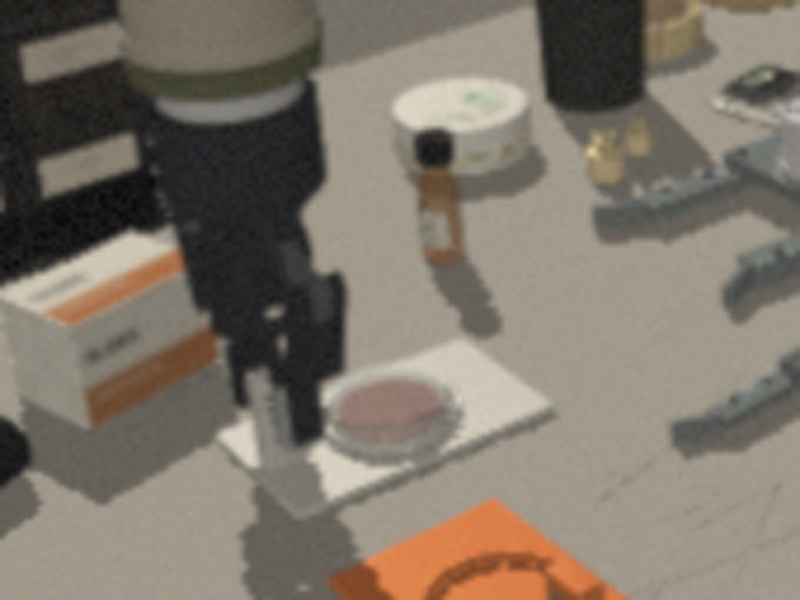

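```bash
python3 -m crank '[[[0,0,0,0,0,0,5],[0,0,0,0,0,0,5],[0,0,0,0,0,0,5],[0,0,0,0,0,0,5],[0,0,0,0,0,0,5],[0,0,0,0,0,0,5]]]' 50; python3 - <<'E'
from h import *
print(manip.get_obs()['torque'])
p,d=manip.camera("scene");cv2.imwrite("pics/b2.png",cv2.resize(p[160:287,110:280],(800,600),interpolation=cv2.INTER_CUBIC))
E
```

```text
clock: 3.58
position: [0.5531, 0.2631, 0.027]
ee_rot: [1.0, -0.028, 0.001, -0.0]
ft_force: [-0.6, 0.0, 6.5]
grip_width: 0.155
[-0.03405315  0.16954665 -0.02924887]
```

View pics/b2.png

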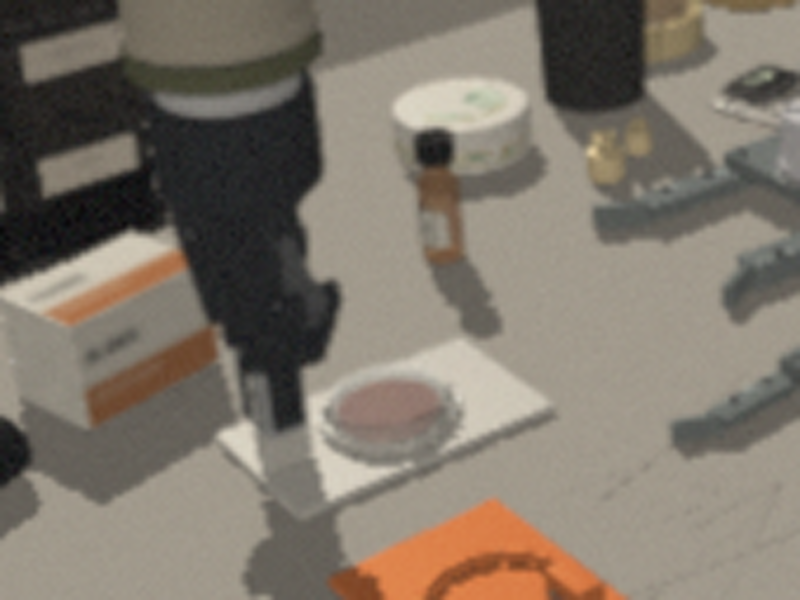

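```bash
python3 -m crank '[[[0.1,-0.3,0.01,0,0,-0.04,5],[0.1,-0.35,0,0,0,-0.04,5],[0.1,-0.35,0,0,0,-0.04,5],[0.1,-0.35,0,0,0,-0.04,5],[0.1,-0.35,0,0,0,-0.04,5],[0.1,-0.3,0,0,0,-0.04,5],[0.04,-0.2,0,0,0,-0.04,5],[0,0,0,0,0,0,5]]]' 50; python3 - <<'E'
from h import *
print(manip.get_obs()['torque'])
p,d=manip.camera("top");cv2.imwrite("pics/c_raw.png",p);cv2.imwrite("pics/c.png",cv2.resize(p[130:250,170:330],(800,600),interpolation=cv2.INTER_CUBIC))
p,d=manip.camera("scene");cv2.imwrite("pics/c2.png",cv2.resize(p[160:287,150:320],(800,600),interpolation=cv2.INTER_CUBIC))
E
```

```text
clock: 4.62
position: [0.5918, 0.1283, 0.027]
ee_rot: [0.999, -0.042, 0.001, 0.001]
ft_force: [0.3, -4.0, 5.8]
grip_width: 0.158
[-0.83894679 -0.07175725 -0.02142973]
```

View pics/c.png

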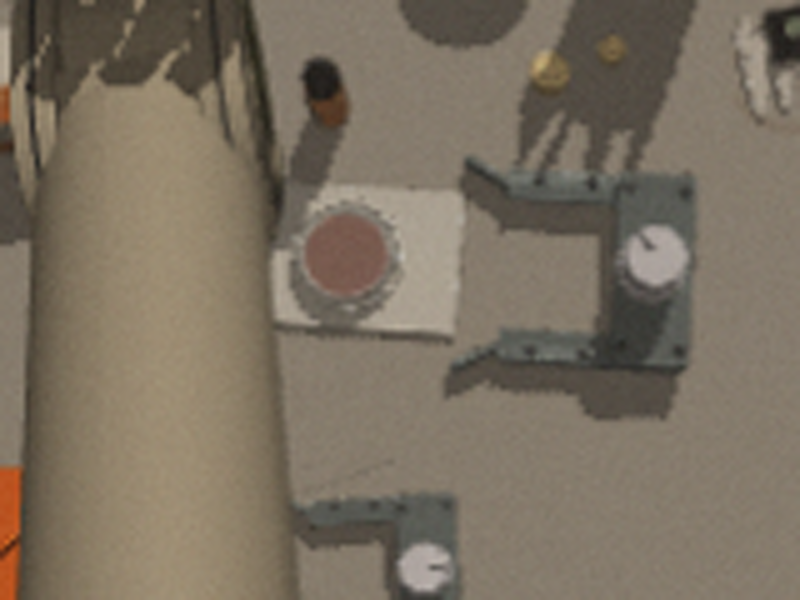

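View pics/c2.png

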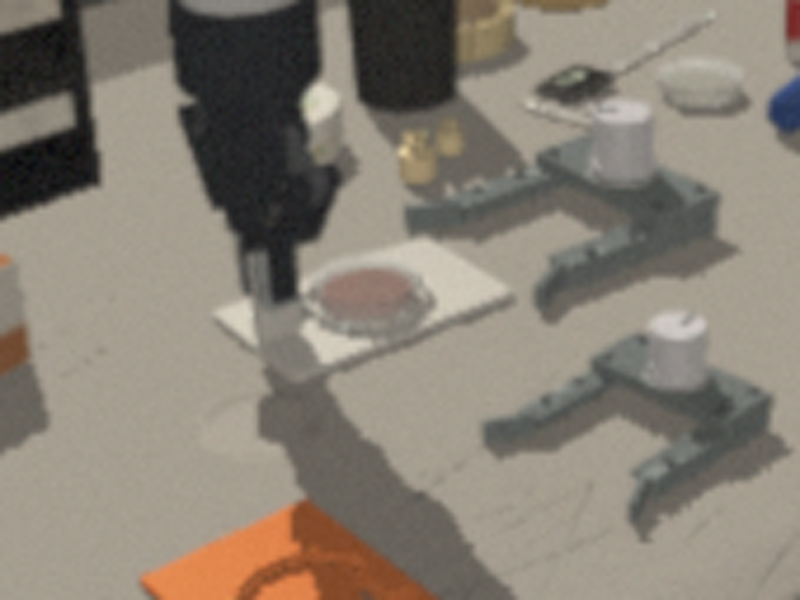

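```bash
python3 - <<'E'
from h import *
p=cv2.imread("pics/c_raw.png");g=cv2.GaussianBlur(cv2.cvtColor(p,cv2.COLOR_BGR2GRAY),(0,0),.7).astype(float)
def edge(rng,other,axis,sign):
    out=[]
    for k in rng:
        s=g[other[0]:other[1],k] if axis=='v' else g[k,other[0]:other[1]]
        d=np.diff(s)*sign;i=int(d.argmax());off=0
        if 0<i<len(d)-1:
            a,b,c=d[i-1:i+2];off=.5*(a-c)/(a-2*b+c)
        q=other[0]+i+.5+off
        out.append((k,q) if axis=='v' else (q,k))
    return np.array(out)
cap=np.array([.5713,-.1195]);a=np.radians(-94.6);x=np.array([np.cos(a),np.sin(a)]);y=np.array([-x[1],x[0]])
for nm,e in [("far",edge(range(240,262),(162,172),'v',1)),("near",edge(range(244,260),(191,202),'v',-1)),("front",edge(range(170,196),(255,268),'h',-1))]:
    Q=np.array([atz("top",*q,.005)[:2] for q in e])-cap
    t=Q@x+.06;s=Q@y
    print(nm,np.c_[t,s].round(4)[::5].tolist(), np.median(t).round(4),np.median(s).round(4), np.polyfit(t,s,1).round(3) if nm!="front" else np.polyfit(s,t,1).round(3))
E
```

```text
far [[-0.1279, 0.0461], [-0.1122, 0.0457], [-0.0966, 0.0454], [-0.0809, 0.0458], [-0.0654, 0.0463]] -0.095 0.0456 [-0.008  0.045]
near [[-0.1087, -0.0438], [-0.0933, -0.0437], [-0.0779, -0.0428], [-0.0624, -0.0441]] -0.0856 -0.0436 [ 0.011 -0.043]
front [[-0.0577, 0.0394], [-0.0576, 0.0235], [-0.0588, 0.0076], [-0.0578, -0.0081], [-0.0582, -0.0239], [-0.0586, -0.0395]] -0.0582 -0.0003 [ 0.017 -0.058]
```

```bash
python3 -m crank '[[[-0.03,-0.22,0,0,0,0,5],[-0.02,-0.22,0,0,0,0,5],[-0.018,-0.22,0,0,0,0,5],[-0.018,-0.22,0,0,0,0,5]]]' 50;python3 -m crank '[[[-0.018,-0.22,0,0,0,0,5],[-0.018,-0.22,0,0,0,0,5],[-0.018,-0.22,0,0,0,0,5],[-0.018,-0.22,0,0,0,0,5],[0,0,0,0,0,0,5]]]' 50; python3 - <<'E'
from h import *
print(manip.get_obs()['torque'])
p,d=manip.camera("top");cv2.imwrite("pics/d_raw.png",p);cv2.imwrite("pics/d.png",cv2.resize(p[130:250,170:330],(800,600),interpolation=cv2.INTER_CUBIC))
E
```

```text
clock: 5.22
position: [0.586, 0.0784, 0.0269]
ee_rot: [0.999, -0.04, 0.0, -0.0]
ft_force: [0.1, 4.0, 5.9]
grip_width: 0.151
clock: 5.85
position: [0.5815, 0.0232, 0.0269]
ee_rot: [0.999, -0.041, 0.0, 0.001]
ft_force: [-0.6, -3.8, 7.3]
grip_width: 0.152
[-0.87080238  0.12821856  0.05124066]
```

View pics/d.png

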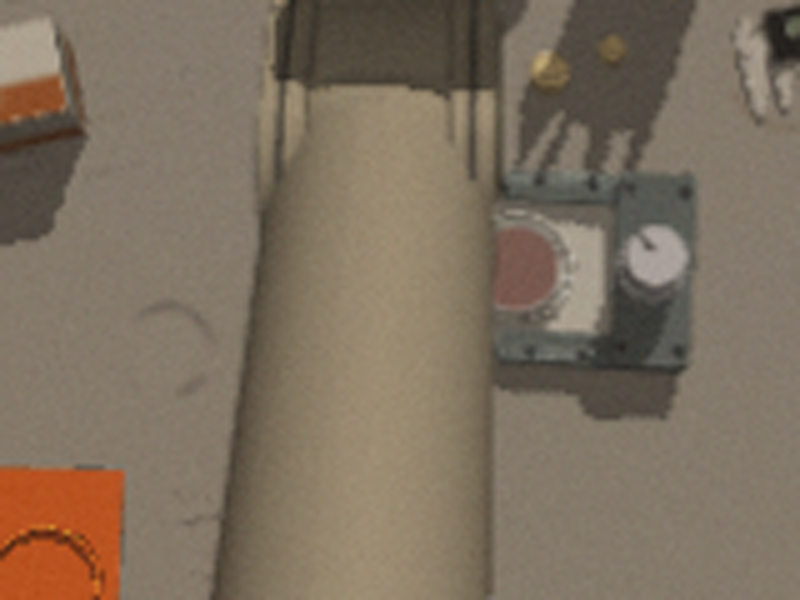

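```bash
python3 -m crank '[[[-0.005,-0.07,0,0,0,0,5],[-0.005,-0.07,0,0,0,0,5],[-0.005,-0.07,0,0,0,0,5],[-0.005,-0.06,0,0,0,0,5],[0,0,0,0,0,0,5]]]' 50;python3 -m crank '[[[-0.002,-0.03,0,0,0,0,5],[-0.002,-0.03,0,0,0,0,5],[0,0,0,0,0,0,5]]]' 50
```

```text
clock: 6.52
position: [0.5804, 0.0094, 0.0269]
ee_rot: [0.999, -0.04, 0.0, -0.0]
ft_force: [0.6, 0.7, 6.4]
grip_width: 0.157
clock: 6.9
position: [0.5802, 0.0063, 0.0269]
ee_rot: [0.999, -0.04, 0.0, -0.0]
ft_force: [0.5, 3.4, 5.8]
grip_width: 0.156
```

```bash
python3 -m crank '[[[-0.002,-0.03,0,0,0,0,5],[0,0,0,0,0,0,5]]]' 50;python3 -m crank '[[[-0.002,-0.03,0,0,0,0,5],[0,0,0,0,0,0,5]]]' 50
```

```text
clock: 7.15
position: [0.5801, 0.0045, 0.0269]
ee_rot: [0.999, -0.04, 0.0, -0.0]
ft_force: [0.6, 3.7, 7.2]
grip_width: 0.159
clock: 7.4
position: [0.58, 0.0027, 0.0269]
ee_rot: [0.999, -0.04, 0.0, -0.0]
ft_force: [0.1, 4.2, 6.8]
grip_width: 0.152
```

```bash
python3 -m crank '[[[-0.002,-0.025,0,0,0,0,5],[0,0,0,0,0,0,5]]]' 50;python3 -m crank '[[[-0.002,-0.025,0,0,0,0,5],[0,0,0,0,0,0,5]]]' 50;
```

```text
clock: 7.65
position: [0.5799, 0.002, 0.0269]
ee_rot: [0.999, -0.04, 0.0, -0.001]
ft_force: [0.5, 6.2, 6.5]
grip_width: 0.157
clock: 7.9
position: [0.5799, 0.002, 0.0269]
ee_rot: [0.999, -0.039, 0.0, -0.001]
ft_force: [1.2, 9.4, 6.6]
grip_width: 0.156
```

```bash
python3 -m crank '[[[-0.002,-0.025,0,0,0,0,5],[0,0,0,0,0,0,5]]]' 50;
```

```text
clock: 8.15
position: [0.5798, 0.002, 0.0269]
ee_rot: [0.999, -0.039, 0.0, -0.002]
ft_force: [0.6, 14.6, 6.1]
grip_width: 0.156
```

```bash
python3 -m crank '[[[0,-0.025,0,0,0,0,5],[0,0,0,0,0,0,5]]]' 50; python3 -m crank '[[[0,0,0,0,0,0,40],[0,0,0,0,0,0,40],[0,0,0,0,0,0,40]]]' 50;
```

```text
clock: 8.4
position: [0.5798, 0.002, 0.027]
ee_rot: [0.999, -0.038, 0.0, -0.003]
ft_force: [0.3, 18.2, 7.9]
grip_width: 0.155
clock: 8.78
position: [0.5791, -0.0049, 0.0264]
ee_rot: [0.999, -0.041, -0.0, 0.0]
ft_force: [0.1, -0.6, 0.3]
grip_width: 0.468
```

```bash
python3 -m crank '[[[0,0,0.3,0,0,0,50],[0,0,0.5,0,0,0,70],[0,0,0.5,0,0,0,70],[0,0,0.3,0,0,1,70],[0,0,0,0,0,1,70],[0,0,0,0,0,1,70],[0,0,0,0,0,1,70],[0,0,0,0,0,1,70]]]' 50; python3 -m crank '[[[-0.01,-0.15,0,0,0,1,70],[-0.01,-0.15,0,0,0,1,70],[-0.01,-0.15,0,0,0,1,70],[-0.02,-0.25,0,0,0,1,70],[-0.02,-0.25,0,0,0,1,70],[-0.02,-0.25,0,0,0,1,70],[-0.02,-0.25,0,0,0,1,70],[-0.01,-0.25,0,0,0,1,70]]]' 50;python3 -m crank '[[[-0.01,-0.2,0,0,0,1,70],[0,0,0,0,0,1,70],[0,0,0,0,0,1,70],[0,0,0,0,0,1,70],[0,0,0,0,0,1,70],[0,0,0,0,0,0,70]]]' 50
python3 - <<'E'
from h import *
print(manip.get_obs()['joint_pos'])
p,d=manip.camera("top");cv2.imwrite("pics/e_raw.png",p);cv2.imwrite("pics/e.png",cv2.resize(p[130:250,170:330],(800,600),interpolation=cv2.INTER_CUBIC))
p,d=manip.camera("scene");cv2.imwrite("pics/e2.png",cv2.resize(p[160:287,170:340],(800,600),interpolation=cv2.INTER_CUBIC))
E
```

```text
clock: 9.78
position: [0.5797, -0.0045, 0.1241]
ee_rot: [0.984, 0.178, 0.001, 0.0]
ft_force: [0.6, -0.4, -0.6]
grip_width: 0.82
clock: 10.78
position: [0.5724, -0.1071, 0.1241]
ee_rot: [0.864, 0.504, 0.0, 0.0]
ft_force: [0.5, -0.3, 0.2]
grip_width: 0.82
clock: 11.52
position: [0.5718, -0.1186, 0.1239]
ee_rot: [0.736, 0.677, 0.0, 0.0]
ft_force: [0.7, -0.2, 1.0]
grip_width: 0.82
[-0.0348642   0.32328983  0.19330535  1.71508404 -0.06811282  1.10868232
  1.66749532]
```

View pics/e.png

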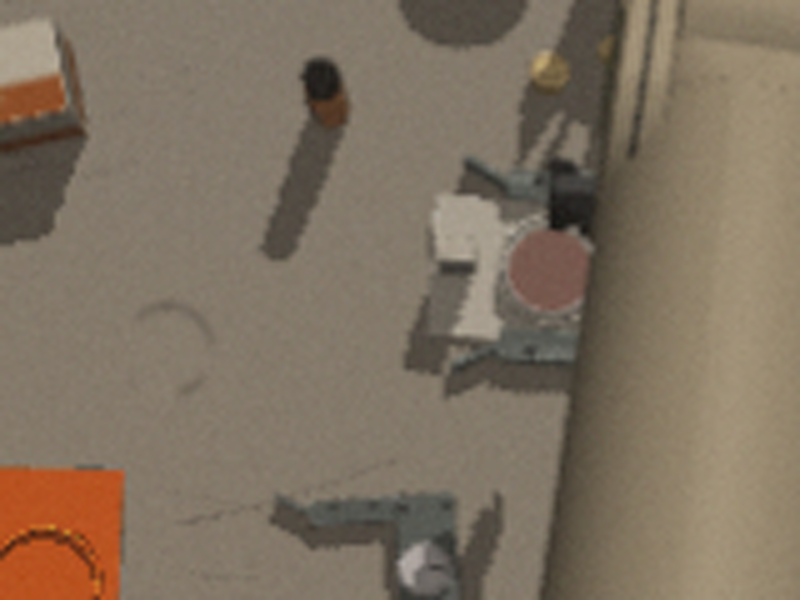

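View pics/e2.png

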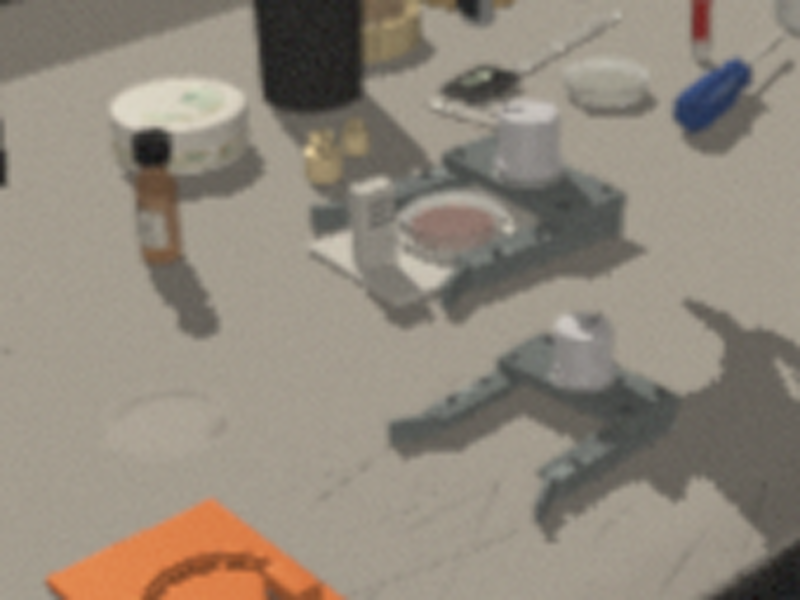

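```bash
python3 - <<'E'
from h import *
p,d=manip.camera("scene");cv2.imwrite("pics/f.png",cv2.resize(p[110:260,150:350],(800,600),interpolation=cv2.INTER_CUBIC))
P=cloud("scene",d);k=(abs(P[...,0]-.58)<.02)&(abs(P[...,1])<.025)&(P[...,2]>.049)&(P[...,2]<.065)
print(k.sum(),np.median(P[k],0),P[k].min(0),P[k].max(0))
p,d=manip.camera("top");P=cloud("top",d);k=(abs(P[...,0]-.58)<.03)&(abs(P[...,1])<.035)&(P[...,2]>.049)&(P[...,2]<.065)
print(k.sum(),np.median(P[k],0),P[k].min(0),P[k].max(0))
q=P[k];x=np.array([-.0802,-.9968]);t=(q[:,:2]-[.5713,-.1195])@x+.06;print(np.percentile(t,[2,50,98]))
E
```

```text
40 [0.57490275 0.00435294 0.05400398] [ 0.5700512  -0.00973754  0.04925382] [0.58535571 0.01378392 0.05752215]
39 [ 0.57937966 -0.00164264  0.05365449] [ 0.57289562 -0.01352566  0.04920013] [0.58787447 0.01037883 0.05707846]
[-0.06986496 -0.05788707 -0.04624431]
```

View pics/f.png

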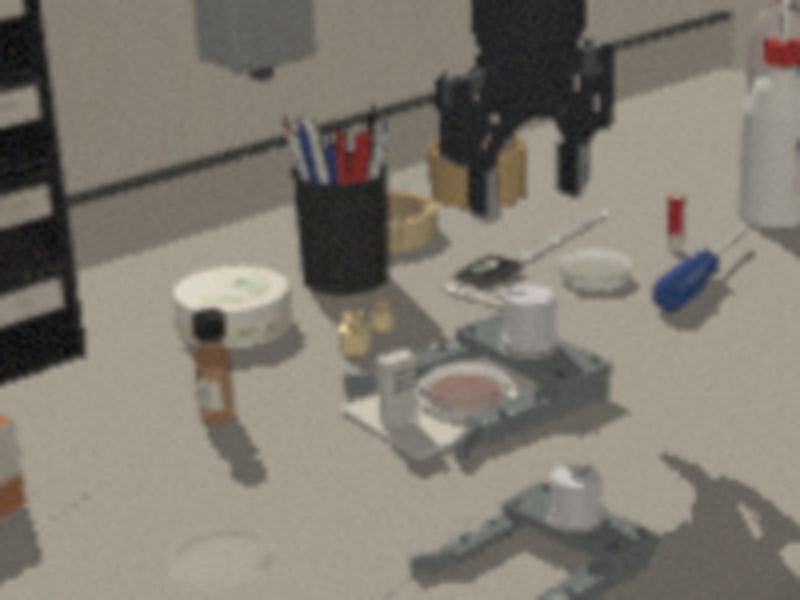

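```bash
python3 -m crank '[[[-0.005,-0.015,-0.3,0,0,0,65],[0,0,-0.3,0,0,0,65],[0,0,-0.3,0,0,0,65],[0,0,-0.3,0,0,0,65],[0,0,-0.25,0,0,0,65],[0,0,0,0,0,0,65]]]' 50
python3 - <<'E'
from h import *
p,d=manip.camera("scene");cv2.imwrite("pics/g.png",cv2.resize(p[160:280,200:360],(800,600),interpolation=cv2.INTER_CUBIC))
E
```

```text
clock: 12.48
position: [0.5705, -0.1189, 0.0343]
ee_rot: [0.735, 0.678, -0.001, -0.001]
ft_force: [-0.2, -0.6, -1.2]
grip_width: 0.76
```

View pics/g.png

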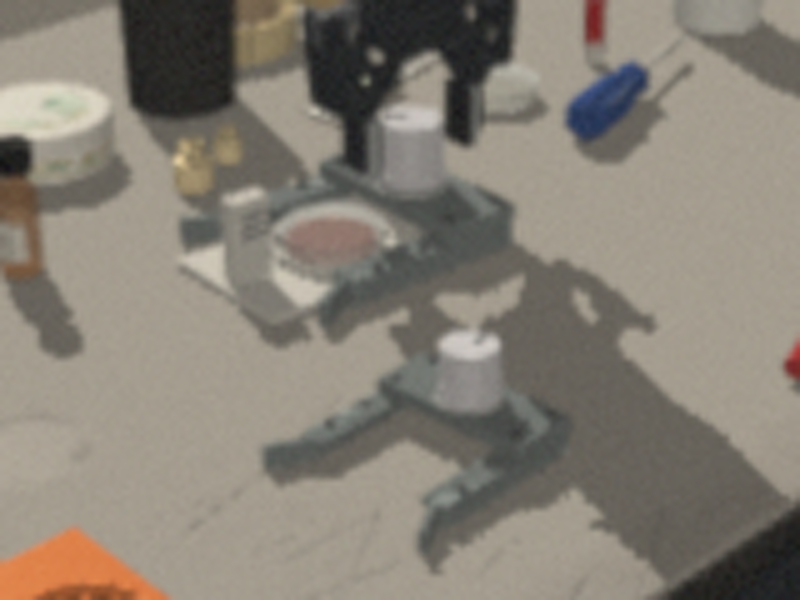

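```bash
python3 -m crank '[[[0,0,0.02,0,0,0,20],[0,0,0,0,0,0,20],[0,0,0,0,0,0,20],[0,0,0,0,0,0,20],[0,0,0,0,0,0,20],[0,0,0,0,0,0,20]]]' 60
python3 - <<'E'
from h import *
o=manip.get_obs();print(o['torque'],o['position'])
p,d=manip.camera("scene");cv2.imwrite("pics/g2.png",cv2.resize(p[160:280,200:360],(800,600),interpolation=cv2.INTER_CUBIC))
E
```

```text
clock: 13.28
position: [0.5722, -0.1185, 0.0384]
ee_rot: [0.735, 0.678, 0.001, 0.0]
ft_force: [-2.5, 2.7, 6.9]
grip_width: 0.403
[ 0.43798163  0.47780281 -0.04405835] [ 0.57218146 -0.11845938  0.03836311]
```

View pics/g2.png

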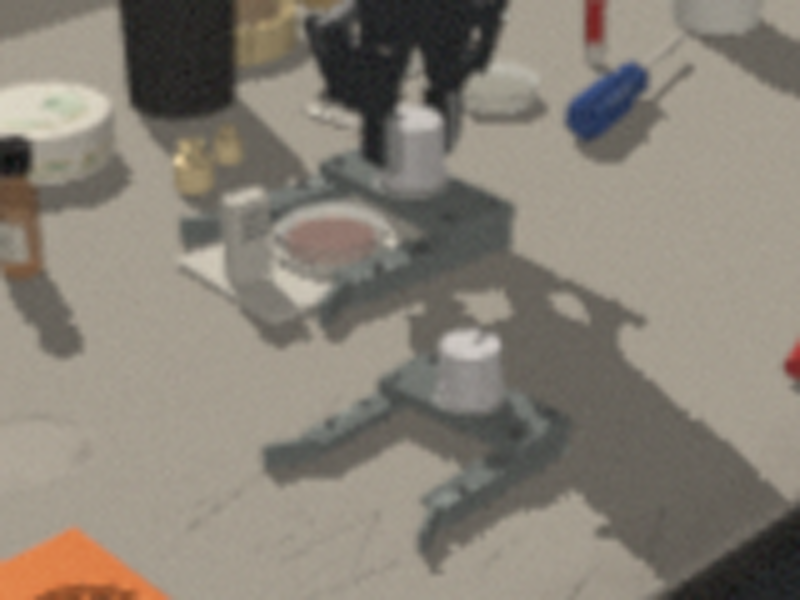

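```bash
python3 -m crank '[[[0,0,-0.0014,0,0,-1,20],[0,0,-0.0014,0,0,-1,20],[0,0,-0.0014,0,0,-1,20],[0,0,-0.0014,0,0,-1,20],[0,0,-0.0014,0,0,-1,20],[0,0,-0.0014,0,0,-1,20]]]' 60
python3 - <<'E'
from h import *
from scipy.spatial.transform import Rotation as R
o=manip.get_obs();x=R.from_quat(o['ee_rot']).apply([1,0,0]);print(o['torque'],np.degrees(np.arctan2(x[1],x[0])))
E
```

```text
clock: 14.08
position: [0.5721, -0.1185, 0.0379]
ee_rot: [0.886, 0.463, 0.001, 0.0]
ft_force: [-3.2, 2.5, 7.6]
grip_width: 0.408
[0.35440358 0.6835043  0.02845112] 55.22166340255814
```

```bash
cat > y.py <<'E'
from h import *
from scipy.spatial.transform import Rotation as R
o=manip.get_obs();x=R.from_quat(o['ee_rot']).apply([1,0,0]);print(o['torque'].round(3),"yaw",np.degrees(np.arctan2(x[1],x[0])).round(2),o['joint_pos'][6].round(3))
E
python3 -m crank '[[[0,0,-0.0014,0,0,-1,20],[0,0,-0.0014,0,0,-1,20],[0,0,-0.0014,0,0,-1,20],[0,0,-0.0014,0,0,-1,20],[0,0,-0.0014,0,0,-1,20],[0,0,-0.0014,0,0,-1,20],[0,0,-0.0014,0,0,-1,20],[0,0,-0.0014,0,0,-1,20]]]' 60
python3 y.py
python3 -m crank '[[[0,0,-0.0014,0,0,-1,20],[0,0,-0.0014,0,0,-1,20],[0,0,-0.0014,0,0,-1,20],[0,0,-0.0014,0,0,-1,20],[0,0,-0.0014,0,0,-1,20]]]' 60
python3 y.py
```

```text
clock: 15.08
position: [0.572, -0.1185, 0.0371]
ee_rot: [0.991, 0.132, 0.001, -0.0]
ft_force: [-4.6, 3.2, 8.1]
grip_width: 0.407
[0.414 0.863 0.068] yaw 15.22 0.562
clock: 15.7
position: [0.5719, -0.1184, 0.0367]
ee_rot: [0.996, -0.085, 0.001, -0.001]
ft_force: [-4.3, 3.4, 9.3]
grip_width: 0.409
[0.472 1.002 0.034] yaw -9.78 0.166
```

```bash
R2='x'; python3 -m crank '[[[0,0,-0.0014,0,0,-1,20],[0,0,-0.0014,0,0,-1,20]]]' 60 | grep -E "force|clock"; python3 y.py
python3 -m crank '[[[0,0,-0.0014,0,0,-1,20],[0,0,-0.0014,0,0,-1,20]]]' 60 | grep -E "force|clock"; python3 y.py
python3 -m crank '[[[0,0,-0.0014,0,0,-1,20]]]' 60 | grep -E "force|clock"; python3 y.py
```

```text
clock: 15.95
ft_force: [-5.0, 2.2, 9.4]
[0.562 1.001 0.034] yaw -19.78 0.009
clock: 16.2
ft_force: [-5.0, 2.6, 10.0]
[0.665 1.007 0.019] yaw -29.79 -0.148
clock: 16.32
ft_force: [-4.8, 3.0, 9.8]
[0.635 1.065 0.036] yaw -34.78 -0.226
```

```bash
python3 -m crank '[[[0,0,-0.0014,0,0,-1,20]]]' 60 | grep -E "force|clock"; python3 y.py
python3 -m crank '[[[0,0,-0.0014,0,0,-1,20]]]' 60 | grep -E "force|clock"; python3 y.py
```

```text
clock: 16.45
ft_force: [-4.8, 2.6, 10.4]
[0.615 1.011 0.09 ] yaw -39.78 -0.304
clock: 16.58
ft_force: [-3.6, 2.5, 9.1]
[0.688 1.021 0.003] yaw -44.78 -0.381
```

```bash
python3 -m crank '[[[0,0,-0.0014,0,0,-1,20]]]' 60 | grep -E "force|clock"; python3 y.py
python3 -m crank '[[[0,0,-0.0014,0,0,-1,20]]]' 60 | grep -E "force|clock"; python3 y.py
```

```text
clock: 16.7
ft_force: [-4.5, 2.4, 10.2]
[0.519 1.174 1.604] yaw -49.69 -0.458
clock: 16.82
ft_force: [-1.4, 2.8, 7.4]
[0.626 0.337 0.956] yaw -54.65 -0.535
```

```bash
python3 -m crank '[[[0,0,0,0,0,0,20]]]' 60 | grep -E "pos|force|clock"; python3 y.py
python3 -m crank '[[[0,0,0,0,0,0.2,20],[0,0,0,0,0,0,20]]]' 60 | grep -E "force|clock"; python3 y.py
python3 -m crank '[[[0,0,0,0,0,0.2,20],[0,0,0,0,0,0,20]]]' 60 | grep -E "force|clock"; python3 y.py
```

```text
clock: 16.95
position: [0.5726, -0.1179, 0.036]
ft_force: [-2.0, 2.2, 8.5]
[0.678 0.372 0.926] yaw -54.56 -0.534
clock: 17.2
ft_force: [-1.6, 3.0, 8.4]
[0.759 0.319 0.59 ] yaw -53.52 -0.517
clock: 17.45
ft_force: [-1.6, 2.8, 7.5]
[0.777 0.32  0.259] yaw -52.55 -0.502
```

```bash
python3 -m crank '[[[0,0,0.0014,0,0,0.5,20],[0,0,0.0014,0,0,0.7,20],[0,0,0.0014,0,0,1,20],[0,0,0.0014,0,0,1,20],[0,0,0.0014,0,0,1,20],[0,0,0.0014,0,0,1,20],[0,0,0.0014,0,0,1,20],[0,0,0.0014,0,0,1,20]]]' 60 | grep -E "pos|force|clock"; python3 y.py
python3 -m crank '[[[0,0,0.0014,0,0,1,20],[0,0,0.0014,0,0,1,20],[0,0,0.0014,0,0,1,20],[0,0,0.0014,0,0,1,20],[0,0,0.0014,0,0,1,20],[0,0,0.0014,0,0,1,20],[0,0,0.0014,0,0,1,20],[0,0,0.0014,0,0,1,20]]]' 60 | grep -E "pos|force|clock"; python3 y.py
```

```text
clock: 18.45
position: [0.5722, -0.1177, 0.0366]
ft_force: [-2.1, 4.2, 7.7]
[ 1.003  0.565 -0.05 ] yaw -16.43 0.061
clock: 19.45
position: [0.5718, -0.1177, 0.0372]
ft_force: [-4.5, 4.9, 9.7]
[ 0.992  0.992 -0.04 ] yaw 23.56 0.694
```

```bash
python3 -m crank '[[[0,0,0.0014,0,0,1,20],[0,0,0.0014,0,0,1,20],[0,0,0.0014,0,0,0.95,20],[0,0,0,0,0,0,20],[0,0,0,0,0,0,20]]]' 60; python3 y.py
python3 - <<'E'
from h import *
p,d=manip.camera("scene");cv2.imwrite("pics/z_s.png",p[100:300,120:420]);cv2.imwrite("pics/z1.png",cv2.resize(p[130:280,180:380],(800,600),interpolation=cv2.INTER_CUBIC))
P=cloud("scene",d);k=(abs(P[...,0]-.58)<.02)&(abs(P[...,1])<.025)&(P[...,2]>.049)&(P[...,2]<.065)
print(k.sum(),np.median(P[k],0),P[k].min(0),P[k].max(0))
p,d=manip.camera("top");cv2.imwrite("pics/z2.png",cv2.resize(p[120:270,200:400],(800,600),interpolation=cv2.INTER_CUBIC))
P=cloud("top",d);k=(abs(P[...,0]-.58)<.03)&(abs(P[...,1])<.035)&(P[...,2]>.049)&(P[...,2]<.065)
print(k.sum(),np.median(P[k],0))
q=P[k];x=np.array([-.0802,-.9968]);t=(q[:,:2]-[.5713,-.1195])@x+.06;print(np.percentile(t,[2,50,98]))
E
```

```text
clock: 20.08
position: [0.5716, -0.1178, 0.0375]
ee_rot: [0.945, 0.327, 0.001, -0.001]
ft_force: [-4.6, 5.8, 9.8]
grip_width: 0.405
[1.002 1.086 0.062] yaw 38.15 0.926
38 [0.57546687 0.00388312 0.05388428] [ 0.56903016 -0.00931232  0.049166  ] [0.58801459 0.01395112 0.05706589]
35 [ 0.57901947 -0.00167631  0.05448902]
[-0.06993569 -0.05792929 -0.04643758]
```

View pics/z1.png

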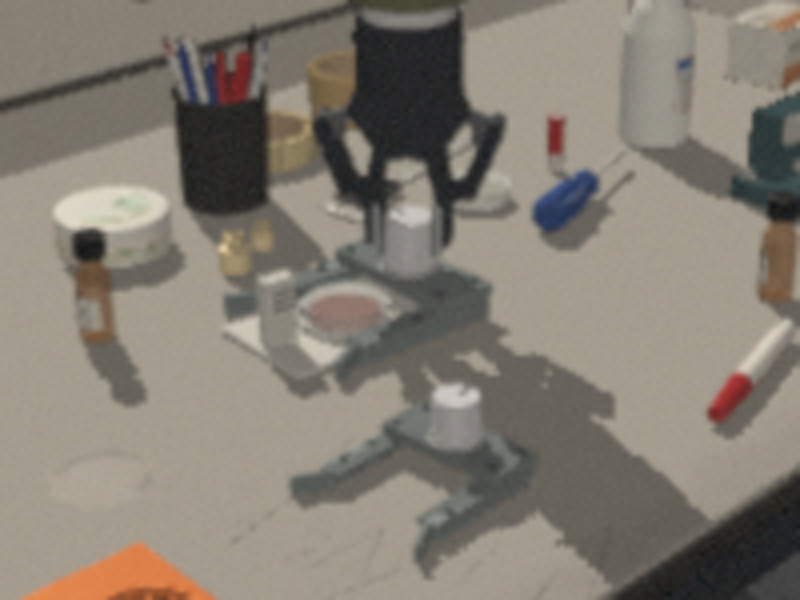

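View pics/z2.png

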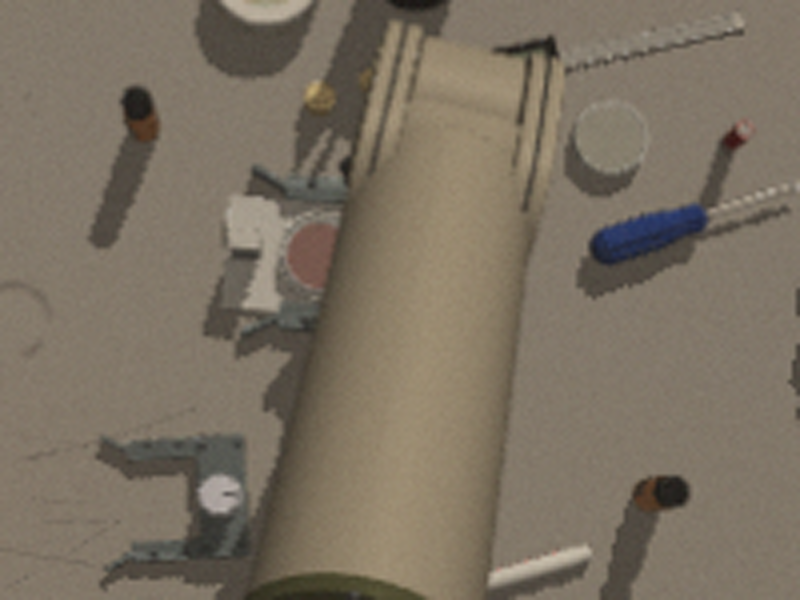

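```bash
python3 - <<'E'
from h import *
p,d=manip.camera("scene")
c=proj("scene",[[.5713,-.1195,.0655],[.5713+.016,-.1195,.0655],[.5713+.0113,-.1195-.0113,.0655],[.5713+.0113,-.1195+.0113,.0655]]);print(c)
a=cv2.resize(p[170:202,262:302],(800,640),interpolation=cv2.INTER_CUBIC)[:600];print((c-[262,170]+.5)*20)
cv2.imwrite("pics/y1.png",a)
E
```

```text
[[282.54354016 183.58425325]
 [278.58920002 182.01517035]
 [282.5647983  181.3549137 ]
 [276.88824191 183.60418346]]
[[420.87080322 281.68506497]
 [341.78400034 250.30340695]
 [421.29596601 237.09827404]
 [307.76483819 282.08366927]]
```

View pics/y1.png

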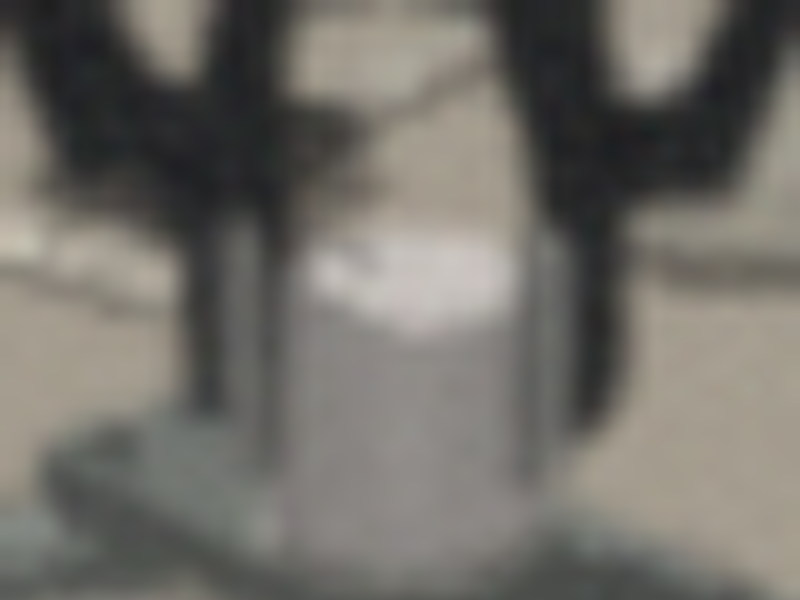

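```bash
python3 -c "
from workcell import manip;print(manip.hand_in())"
```

```text
the job is handed in; nothing more can be done
None
```

The carrier is home in the dock with its dish in the pocket. The cap was screwed down and backed off a quarter turn, and I handed in at about 20 s with it still gripped.

- **Carrier:** I pinched the fin and slid the carrier in until it stopped moving, then pushed to about 18 N against the back stop before letting go. Afterwards the top camera put the fin at dock x = -57.9 mm, against -58 mm when fully home. The scene camera put the fin top several mm off in x and y. I took that as it seeing only one side of the fin.
- **Cap:** I turned it about 131° (2.3 rad) clockwise, which is within the stated 1.9 to 2.9. The torque then jumped from about 0.04 to 1.6 N m.
- **Slip at the stop:** The fingers slipped a few degrees on the cap when it bottomed out. I therefore took the zero from where the wound-up torque fell to nothing, at a tool yaw of about -51.7°, by extrapolation. Backing off to a yaw of 38.15° makes about 89.9°.
- **Cross-checks:** The bar on top of the cap now points away from the robot, which is where 131° down and 90° back should leave it. That is only a coarse check at this image resolution. The tool sank about 2.4 mm on the way down and rose about 1.5 mm on the way back, which fits the thread.
- **Rest of the scene:** In the last pictures both vials stand upright and the visible part of the orange carrier looks undisturbed. The wrist force readings stayed below about 20 N.

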